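Lay a pinwheel layer of cartons on the sprung packing board

TASK

Build the bottom layer on the packing board: the four oblong cartons go flat on the slab in a pinwheel around a square empty middle, two lengthways and two crossways, each carton's end against its neighbour's side. One carton already lies roughly in its corner and sets the direction of the pinwheel; lay the three others to complete it, all down flat on the slab between the wooden lips and the sprung bar, which has to give way to let the layer in. Leave the cube-shaped carton and everything else on the bench where it is.

Things in the scene. Friction and masses are not known exactly. Their poses are not given: they have to be found in the camera images.
- board: packing board fixed to the bench, plywood slab 18 mm thick. Origin on the bench under the centre of the layer space; z up, x towards the sprung bar, y along it. Wooden lips 14 mm high above the slab, 16 mm thick, on three sides: inner faces at x = -82, y = -84 and y = +84 mm, each with a gap of 24 to 34 mm in its middle. Behind the bar a bracket 26 mm high at x = 111 to 116 mm, rods to x = 148 mm
- slab_top (a point): centre of the layer space, on the slab's top, 18 mm above the bench, axes as the board's. Finished layer, carton centres from here (mm): one along x at (-28, -54), along y at (54, -28), along x at (28, 54), along y at (-54, 28), all 25 up, give or take 2 in y. The empty middle is 52 square. The layer is 164 x 164: 4 mm of play between the y lips, none along x under the bar
- bar (a joint): travel of the sprung bar, m: 0 when it stands free, growing as it is pushed out towards the board's +x, stop at 0.014; about 0.006 with the layer in place. Spring force on the cartons about 4 N at 0, 7 N at 0.006, 11 N at 0.014
- bar_face (a point): middle of the inner face of the aluminium bar: 160 mm long along y, 14 mm high above the slab, 14 thick, square edged. Free, the face is at x = 76 mm of the board, 6 mm inside the layer's space, so a carton lowered level cannot pass it: its bar-side end or edge goes down first, tilted about 30 degrees, pushes the bar back, then the other side is lowered
- carton_laid: plain kraft carton, 108 x 56 x 50 mm (x, y, z), 0.14 to 0.28 kg, interchangeable with the other oblong ones; origin at its centre, x along its length, z up; it lies on the slab near the board's corner at -x, +y, its length along the board's y, up to 8 mm away from each lip and slightly askew
- carton_1: plain kraft carton, 108 x 56 x 50 mm (x, y, z), 0.14 to 0.28 kg, interchangeable with the other oblong ones; origin at its centre, x along its length, z up; starts flat on the bench beside the board
- carton_2: plain kraft carton, 108 x 56 x 50 mm (x, y, z), 0.14 to 0.28 kg, interchangeable with the other oblong ones; origin at its centre, x along its length, z up; starts flat on the bench beside the board
- carton_3: plain kraft carton, 108 x 56 x 50 mm (x, y, z), 0.14 to 0.28 kg, interchangeable with the other oblong ones; origin at its centre, x along its length, z up; starts flat on the bench beside the board
- cube_carton: kraft carton 74 x 74 x 62 mm, among the others on the bench, not part of the layer; origin at its centre
- tape_roll: roll of packing tape lying flat, 96 mm across, 48 mm high, with a 76 mm hole; bystander; origin under its centre
- screwdriver: screwdriver lying on the bench; bystander
- bead_jar: clear jar of beads with a white cap, 72 mm across, 116 mm high; bystander; origin under its centre
Things that resemble listed ones, but are neither listed nor needed, are in the scene too. What is shaped like the carton_laid but purple is not meant. Leave any blue look-alike of the carton_3 alone.

How it is judged:
At the end, for the whole second after the job is handed in: each of the four pinwheel places listed for the finished layer holds one oblong carton, at rest and flat on the slab: height within 2.5 mm, level within 2 degrees, square to the board within 3 degrees, centre within 5 mm along each of the board's axes (((x of carton_laid in the frame of board between -0.033 and -0.023 m and y of carton_laid in the frame of board between -0.059 and -0.049 m and z of carton_laid in the frame of board between 0.0405 and 0.0455 m and angle between the x axis of carton_laid and the x axis of board, either way round below 0.05 rad and angle between the z axis of carton_laid and the z axis of board, either way round below 0.035 rad) or (x of carton_1 in the frame of board between -0.033 and -0.023 m and y of carton_1 in the frame of board between -0.059 and -0.049 m and z of carton_1 in the frame of board between 0.0405 and 0.0455 m and angle between the x axis of carton_1 and the x axis of board, either way round below 0.05 rad and angle between the z axis of carton_1 and the z axis of board, either way round below 0.035 rad) or (x of carton_2 in the frame of board between -0.033 and -0.023 m and y of carton_2 in the frame of board between -0.059 and -0.049 m and z of carton_2 in the frame of board between 0.0405 and 0.0455 m and angle between the x axis of carton_2 and the x axis of board, either way round below 0.05 rad and angle between the z axis of carton_2 and the z axis of board, either way round below 0.035 rad) or (x of carton_3 in the frame of board between -0.033 and -0.023 m and y of carton_3 in the frame of board between -0.059 and -0.049 m and z of carton_3 in the frame of board between 0.0405 and 0.0455 m and angle between the x axis of carton_3 and the x axis of board, either way round below 0.05 rad and angle between the z axis of carton_3 and the z axis of board, either way round below 0.035 rad)) and ((x of carton_laid in the frame of board between 0.049 and 0.059 m and y of carton_laid in the frame of board between -0.033 and -0.023 m and z of carton_laid in the frame of board between 0.0405 and 0.0455 m and angle between the x axis of carton_laid and the y axis of board, either way round below 0.05 rad and angle between the z axis of carton_laid and the z axis of board, either way round below 0.035 rad) or (x of carton_1 in the frame of board between 0.049 and 0.059 m and y of carton_1 in the frame of board between -0.033 and -0.023 m and z of carton_1 in the frame of board between 0.0405 and 0.0455 m and angle between the x axis of carton_1 and the y axis of board, either way round below 0.05 rad and angle between the z axis of carton_1 and the z axis of board, either way round below 0.035 rad) or (x of carton_2 in the frame of board between 0.049 and 0.059 m and y of carton_2 in the frame of board between -0.033 and -0.023 m and z of carton_2 in the frame of board between 0.0405 and 0.0455 m and angle between the x axis of carton_2 and the y axis of board, either way round below 0.05 rad and angle between the z axis of carton_2 and the z axis of board, either way round below 0.035 rad) or (x of carton_3 in the frame of board between 0.049 and 0.059 m and y of carton_3 in the frame of board between -0.033 and -0.023 m and z of carton_3 in the frame of board between 0.0405 and 0.0455 m and angle between the x axis of carton_3 and the y axis of board, either way round below 0.05 rad and angle between the z axis of carton_3 and the z axis of board, either way round below 0.035 rad)) and ((x of carton_laid in the frame of board between 0.023 and 0.033 m and y of carton_laid in the frame of board between 0.049 and 0.059 m and z of carton_laid in the frame of board between 0.0405 and 0.0455 m and angle between the x axis of carton_laid and the x axis of board, either way round below 0.05 rad and angle between the z axis of carton_laid and the z axis of board, either way round below 0.035 rad) or (x of carton_1 in the frame of board between 0.023 and 0.033 m and y of carton_1 in the frame of board between 0.049 and 0.059 m and z of carton_1 in the frame of board between 0.0405 and 0.0455 m and angle between the x axis of carton_1 and the x axis of board, either way round below 0.05 rad and angle between the z axis of carton_1 and the z axis of board, either way round below 0.035 rad) or (x of carton_2 in the frame of board between 0.023 and 0.033 m and y of carton_2 in the frame of board between 0.049 and 0.059 m and z of carton_2 in the frame of board between 0.0405 and 0.0455 m and angle between the x axis of carton_2 and the x axis of board, either way round below 0.05 rad and angle between the z axis of carton_2 and the z axis of board, either way round below 0.035 rad) or (x of carton_3 in the frame of board between 0.023 and 0.033 m and y of carton_3 in the frame of board between 0.049 and 0.059 m and z of carton_3 in the frame of board between 0.0405 and 0.0455 m and angle between the x axis of carton_3 and the x axis of board, either way round below 0.05 rad and angle between the z axis of carton_3 and the z axis of board, either way round below 0.035 rad)) and ((x of carton_laid in the frame of board between -0.059 and -0.049 m and y of carton_laid in the frame of board between 0.023 and 0.033 m and z of carton_laid in the frame of board between 0.0405 and 0.0455 m and angle between the x axis of carton_laid and the y axis of board, either way round below 0.05 rad and angle between the z axis of carton_laid and the z axis of board, either way round below 0.035 rad) or (x of carton_1 in the frame of board between -0.059 and -0.049 m and y of carton_1 in the frame of board between 0.023 and 0.033 m and z of carton_1 in the frame of board between 0.0405 and 0.0455 m and angle between the x axis of carton_1 and the y axis of board, either way round below 0.05 rad and angle between the z axis of carton_1 and the z axis of board, either way round below 0.035 rad) or (x of carton_2 in the frame of board between -0.059 and -0.049 m and y of carton_2 in the frame of board between 0.023 and 0.033 m and z of carton_2 in the frame of board between 0.0405 and 0.0455 m and angle between the x axis of carton_2 and the y axis of board, either way round below 0.05 rad and angle between the z axis of carton_2 and the z axis of board, either way round below 0.035 rad) or (x of carton_3 in the frame of board between -0.059 and -0.049 m and y of carton_3 in the frame of board between 0.023 and 0.033 m and z of carton_3 in the frame of board between 0.0405 and 0.0455 m and angle between the x axis of carton_3 and the y axis of board, either way round below 0.05 rad and angle between the z axis of carton_3 and the z axis of board, either way round below 0.035 rad)) and linear speed of each of carton_laid, carton_1, carton_2, carton_3 below 0.02 m/s); the robot touches nothing.
It fails at once if the cube-shaped carton is moved more than 30 mm (distance of cube_carton from where it was at the start of the episode above 0.03 m).
It fails at once if the tape roll, screwdriver or bead jar is moved more than 30 mm (distance of any of tape_roll, screwdriver, bead_jar from where it was at the start of the episode above 0.03 m).
It also fails if it takes over 72 s, if anything falls off the work surface, if the arm or the gripper's body presses on something with over 40 N, if the wrist force passes 120 N, or if a joint passes its speed limit or range.

ROBOT

A 6-joint arm with a two-finger parallel gripper is mounted at the origin on the work surface. World frame = base frame: x ahead of the robot, y to its left, z up, the work surface at z = 0. Lengths are in m, angles in rad, forces in N, time in s.
With the tool pointing down it reaches from about 0.375 to 0.75 m from the base axis. Payload 9 kg.
Tool frame: the origin (TCP) lies midway between the tips of the shut fingers; the grasp point (between the pads) lies 19 mm behind it; z points along the fingers, y is the line along which they close (so a half turn about z gives the same grasp; the last joint's range is limited). The gripper opens to 85 mm and grips with 20 to 120 N. Pads are 22 mm wide; open, the fingers measure 114 mm over their backs; the gripper's body (76 mm by 85 mm) begins 54 mm behind the grasp point. The pads swing forward as they close: fully open they stand 13 mm farther back than shut.
Start: joints at [0.944, 0.104, 0.097, 1.564, 0, 1.353], TCP at [0.239, 0.551, 0.231] pointing down, gripper open.
Joint ranges: [-2.99, 2.99], [-0.84, 1.86], [-1.1, 1.16], [-1.84, 2.11], [-1.51, 1.56], [-3.14, 3.14]. Speed limits (rad/s): [2.22, 2.22, 2.57, 3.14, 3.14, 3.14].

INTERFACE

Orientations are given as a unit quaternion [w, x, y, z].
In Python, from cell import * gives the robot as it stands. Calls block until the motion is done:
- movep(position, orientation): joint-space move of the TCP to a pose.
- move_linear(position, rot=None, feed=0.15, until_force=None): straight line of the TCP; rot=None keeps the orientation; feed is the mean speed in m/s. With until_force (N) it stops when the force on the tool has changed by that much, and returns True; else False.
- goto_joints(angles): joint-space move.
- grip(opening): finger opening in m; the grip force is fixed at half the most; returns when the fingers have stopped.
- dwell(seconds).
- ik(position, orientation): joint angles nearest the present ones, or None.
- sense(): the state.
- read_camera(name): name is "side" or "top"; returns the picture (384x512x3 uint8, blue, green, red); there is no depth.
- calibration(name): a dict with "fx", "fy", "cx", "cy" (pixels), "world_to_cam" (4x4, takes a point from world to camera coordinates). Camera axes: x right, y up, looking along -z (the intrinsics and any distortion apply to the point x, -y, -z); pixel columns grow to the right and rows downward; lengths in m; the calibration is good to about 2 mm. A picture is of the moment at which its call begins. calibration takes no time and is no camera call.
A pose or a line that the arm cannot do raises IKError and nothing moves.
- hand_in(): hands the job in; it is judged then, once.
Trained networks look in the newest picture that a camera, given by its name, has taken for a name from the list of things; names that differ only in an ending like _2 or _b are one class to them, and where a whole thing is asked for, a point or a joint stands for the part that bears it (a point fixed in the world has none). Each returns a list of dicts, best first, with "confidence" (0 to 1); they miss things now and then, are a little off and sometimes report something else, mostly with a low value. They report only what shows in the picture. A call takes as long as a camera call. They do not tell look-alikes from the thing itself.
- silhouettes(name, camera): "region" (384x512 bool, what is visible of it) and "location" ([column, row] in pixels, amid what is visible of it).
The state is a dict: "clock": time; "joint_pos": joint angles; "joint_velocities": joint speeds; "tau": joint torques, N m; "tool_pos": TCP position; "eef_rot": TCP orientation; "wrist_force": force on the tool from outside, world axes, zero at the start; "moment": the same for the moment, N m; "opening": finger opening in m; "grip_force": force on a finger pad.
Only numpy, scipy, OpenCV 4.12 (cv2) and the standard library are available. Lean on these libraries where they do the work, as an engineer would, in place of code of your own. Each camera call takes 0.05 s, during which the arm holds its last target. There are 200 camera calls.

## Working session

There is one attempt and no reset: what is moved stays moved. The work goes in short steps, each a Python script; the robot and the scene stay as the last script left them, time stands still between calls to the robot, and variables do not carry over. Pictures are saved under pics/ and viewed, at most 10 in all, crops included, and the job is handed in when it is done.

```bash
ls; mkdir -p pics
python3 - <<'E'
from cell import *
import cv2,numpy as np
for n in("top","side"):
    im=read_camera(n); cv2.imwrite(f"pics/{n}0.png",im); c=calibration(n); print(n,c)
    for k in("board","carton_1","carton_laid","cube_carton","bar","tape_roll","screwdriver","bead_jar"):
        for d in silhouettes(k,n): print(n,k,round(d["confidence"],2),np.round(d["location"]),d["region"].sum())
print(sense())
E
```

```text
pics
top {'fx': 491.55145043327366, 'fy': 491.55145043327366, 'cx': 259.1190100080371, 'cy': 197.40013199067164, 'world_to_cam': array([[ 0.01467432, -0.99988274,  0.00437768, -0.07817061],
       [ 0.99517962,  0.01502959,  0.09691044, -0.57091114],
       [-0.09696487,  0.00293448,  0.99528348, -1.39929055],
       [ 0.        ,  0.        ,  0.        ,  1.        ]])}
top board 0.83 [235. 194.] 5156
top board 0.71 [335. 189.] 772
top carton_1 0.94 [394. 160.] 959
top carton_1 0.8 [135. 188.] 868
top carton_1 0.68 [334. 190.] 824
top carton_1 0.65 [333. 265.] 805
top carton_laid 0.95 [229. 219.] 789
top carton_laid 0.8 [189. 280.] 881
top cube_carton 0.75 [124. 262.] 825
top cube_carton 0.64 [230. 169.] 363
top bar 0.3 [230. 176.] 297
top tape_roll 0.81 [154. 128.] 511
top screwdriver 0.68 [380. 250.] 359
top bead_jar 0.61 [327. 141.] 688
top bead_jar 0.56 [237. 193.] 5147
side {'fx': 364.091013637475, 'fy': 364.091013637475, 'cx': 261.2760581127309, 'cy': 188.67341550799185, 'world_to_cam': array([[-0.99298766, -0.11654226, -0.01983435,  0.54382154],
       [ 0.06605125, -0.68608
[... 675 characters left out ...]
0. 146.] 566
{'clock': 0.9, 'joint_pos': array([9.44282741e-01, 1.04069764e-01, 9.73164038e-02, 1.56392852e+00,
       1.04685968e-05, 1.35312257e+00]), 'joint_velocities': array([-0.00019128,  0.00027477,  0.00040007,  0.00124114,  0.00047756,
       -0.00074778]), 'tau': array([ 3.72092927e-04, -5.56756568e+01,  5.03770924e+01,  7.03991409e-04,
       -3.10738051e-04, -7.39224720e-05]), 'tool_pos': array([0.23851722, 0.55058357, 0.23135743]), 'eef_rot': array([1.86682887e-05, 2.02999184e-01, 9.79178905e-01, 5.43463339e-05]), 'wrist_force': array([ 0.52917844, -0.40624937,  0.25797324]), 'moment': array([0.02019379, 0.0323973 , 0.02016458]), 'grip_force': 0.0, 'opening': 0.0854125056844087}
```

Run:
```python
import cv2
t=cv2.imread("pics/top0.png"); cv2.imwrite("pics/top0c.png",cv2.resize(t[90:320,90:430],None,fx=2.35,fy=2.35,interpolation=2))
s=cv2.imread("pics/side0.png"); cv2.imwrite("pics/side0c.png",cv2.resize(s[90:384,110:450],None,fx=2,fy=2,interpolation=2))
```

```text
(no output)
```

View pics/top0c.png

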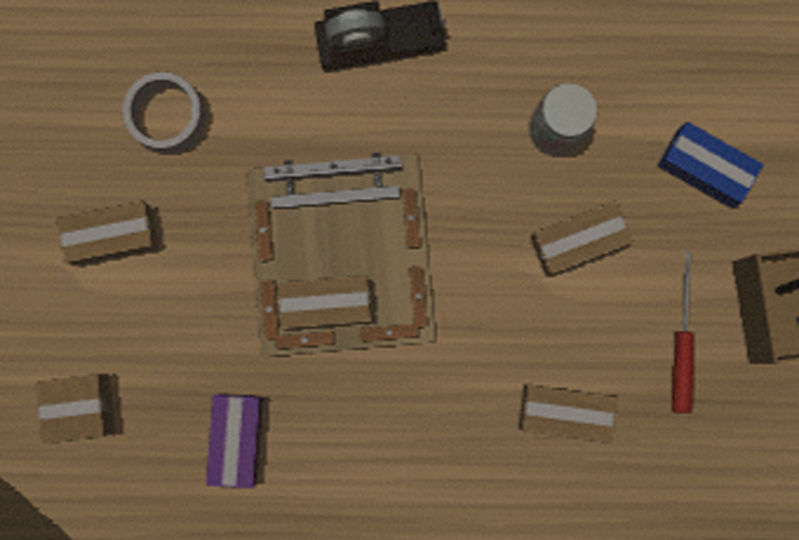

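View pics/side0c.png

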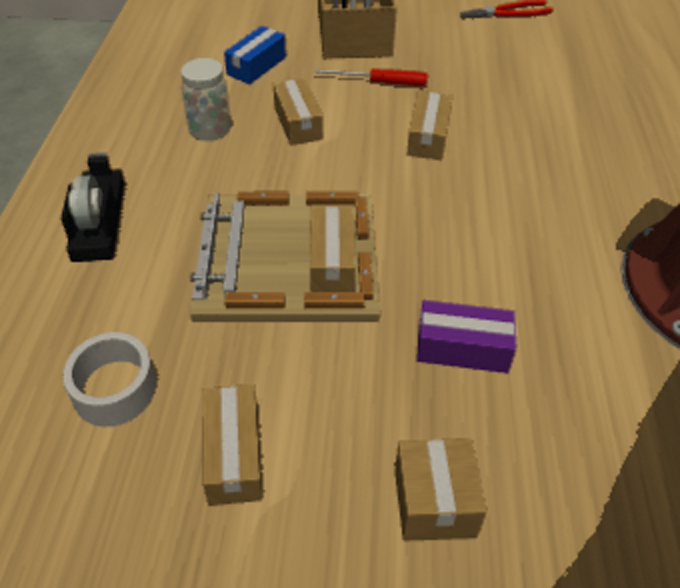

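Top picture: the plain kraft oblong cartons are at (135,189), (337,192) and (332,266), and the laid one is at (229,219). They have the listed size and are plain kraft. The one at (122,263) is the squarish cube. The purple one at (189,280) and the blue one at (398,160) are look-alikes and stay put. The bar is at (233,174), so board +x points up in the picture. Next I'll enlarge the board to measure its pose, and mark the candidates.

```bash
cat > vis.py <<'E'
import numpy as np, cv2
from cell import *
from scipy.optimize import minimize
def avg(n,k=4): return np.mean([read_camera(n).astype(np.float32) for _ in range(k)],0).astype(np.uint8)
def proj(n,P):
    c=calibration(n); P=np.atleast_2d(P); q=P@c["world_to_cam"][:3,:3].T+c["world_to_cam"][:3,3]
    return np.c_[c["cx"]+c["fx"]*q[:,0]/-q[:,2], c["cy"]+c["fy"]*-q[:,1]/-q[:,2]]
def back(n,uv,z):
    c=calibration(n); R=c["world_to_cam"][:3,:3]; t=c["world_to_cam"][:3,3]
    d=np.array([(uv[0]-c["cx"])/c["fx"],-(uv[1]-c["cy"])/c["fy"],-1])@R; o=-t@R
    return o+d*(z-o[2])/d[2]
def box(x,y,a,z0,dim=(.108,.056,.05)):
    s=np.array([[i,j,k] for i in(-.5,.5) for j in(-.5,.5) for k in(0,1)])*dim
    R=np.array([[np.cos(a),-np.sin(a)],[np.sin(a),np.cos(a)]])
    return np.c_[s[:,:2]@R.T+[x,y],s[:,2]+z0]
def hullmask(n,B,S=4):
    m=np.zeros((384*S,512*S),np.uint8); p=(proj(n,B)+.5)*S-.5
    cv2.fillConvexPoly(m,cv2.convexHull(np.round(p).astype(np.int32)),1); return m
def fit(masks,x0,z0):
    S=4; M={n:cv2.resize(m.astype(np.uint8),None,fx=S,fy=S,interpolation=0) for n,m in masks.items()}
    def cost(v):
        return sum(1-(h&M[n]).sum()/(h|M[n]).sum() for n in M for h in[hullmask(n,box(v[0]/100,v[1]/100,v[2]/10,z0))])
    best=min((minimize(cost,[x0[0]*100,x0[1]*100,a*10],method="Nelder-Mead",options=dict(initial_simplex=np.array([[x0[0]*100,x0[1]*100,a*10]]*4)+np.r_[np.zeros((1,3)),np.eye(3)*[1,1,3]],maxfev=150)) for a in([x0[2]])),key=lambda r:r.fun)
    return best.x/[100,100,10],best.fun
def tape(im,n,region,z):
    m=cv2.dilate(region.astype(np.uint8),np.ones((3,3)))
    hsv=cv2.cvtColor(im,cv2.COLOR_BGR2HSV); w=((hsv[...,1]<70)&(hsv[...,2]>100)&(m>0)).astype(np.uint8)
    k,l,st,c=cv2.connectedComponentsWithStats(w)
    if k<2:return None
    i=1+np.argmax(st[1:,4]); r=np.argwhere(l==i)[:,::-1]
    P=np.array([back(n,p,z)[:2] for p in r]); mu=P.mean(0); u,s,v=np.linalg.svd(P-mu); 
    return mu,np.arctan2(v[0,1],v[0,0]),np.ptp((P-mu)@v[0])
E
python3 - <<'E'
from vis import *
ims={n:avg(n) for n in("top","side")}
for n in ims: cv2.imwrite(f"pics/{n}_avg.png",ims[n])
R={}
for n in ims:
    R[n]=[d for k in("carton_1","carton_laid") for d in silhouettes(k,n) if d["confidence"]>.4]
for nm,px,z0 in(("left",(135,189),0),("rup",(337,192),0),("rlow",(332,266),0),("laid",(229,219),.018)):
    P=back("top",px,z0+.03); masks={}
    for n in ims:
        u=proj(n,[P[0],P[1],z0+.03])[0]
        d=min(R[n],key=lambda d:np.linalg.norm(d["location"]-u))
        if np.linalg.norm(d["location"]-u)<12: masks[n]=d["region"]
    t={n:tape(ims[n],n,m,z0+.05) for n,m in masks.items()}
    for n in t: print(nm,n,"tape",None if t[n] is None else (np.round(t[n][0],4),round(np.degrees(t[n][1]),1),round(t[n][2],4)))
    tt=t.get("top") or t["side"]
    for ms in(masks,): 
        v,f=fit(ms,[*tt[0],tt[1]],z0); print("  fit",list(ms),np.round(v[:2],4),round(np.degrees(v[2]),1),round(f,3))
t=ims["top"][152:240,190:280]; cv2.imwrite("pics/bt.png",cv2.resize(t,None,fx=6.5,fy=6.5,interpolation=2))
s=ims["side"][180:256,200:308]; cv2.imwrite("pics/bs.png",cv2.resize(s,None,fx=7,fy=7,interpolation=2))
c=np.hstack([cv2.resize(ims["top"][r-28:r+28,q-28:q+28],(256,256),interpolation=2) for q,r in((135,189),(337,192),(332,266))]); cv2.imwrite("pics/cand.png",c)
E
```

```text
left top tape (array([0.591 , 0.2892]), np.float64(-77.6), np.float64(0.1053))
left side tape (array([0.5888, 0.2925]), np.float64(102.0), np.float64(0.1025))
  fit ['top', 'side'] [0.5889 0.2882] -77.8 0.114
rup top tape (array([ 0.5928, -0.2943]), np.float64(112.1), np.float64(0.1071))
rup side tape (array([ 0.5877, -0.2855]), np.float64(110.7), np.float64(0.1295))
  fit ['top', 'side'] [ 0.5931 -0.2969] 112.4 0.124
rlow top tape (array([ 0.3795, -0.2776]), np.float64(-97.0), np.float64(0.1055))
rlow side tape (array([ 0.3791, -0.2647]), np.float64(83.4), np.float64(0.1305))
  fit ['top', 'side'] [ 0.3782 -0.2774] -96.9 0.211
laid top tape (array([0.5085, 0.0187]), np.float64(95.8), np.float64(0.1051))
laid side tape (array([0.5068, 0.0214]), np.float64(96.1), np.float64(0.098))
  fit ['top', 'side'] [0.5073 0.0188] 96.0 0.14
```

View pics/bt.png

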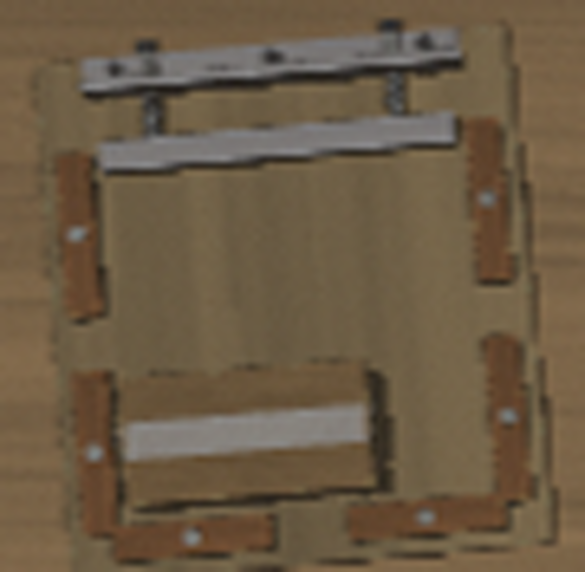

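View pics/bs.png

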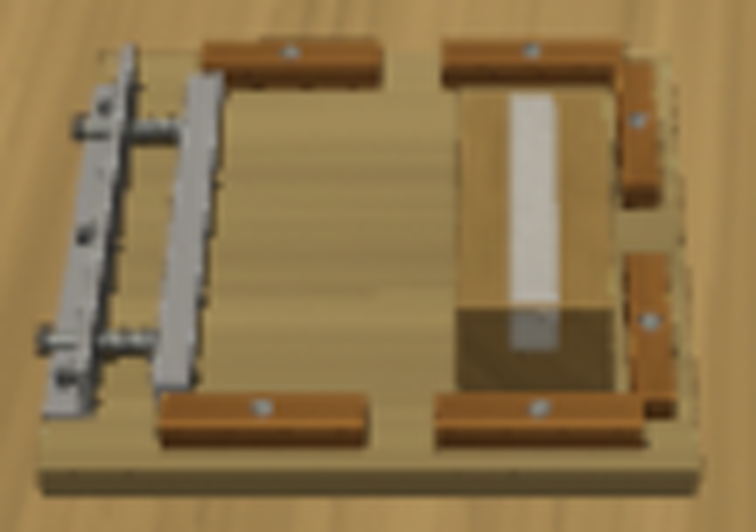

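View pics/cand.png

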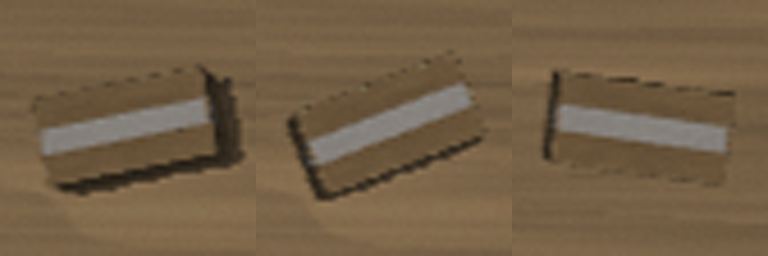

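The crops show three plain kraft cartons with pale tape, centred at (135,189), (337,192) and (332,266). The laid carton lies along board y near the -x,+y corner. All six lip screws are visible in both views, so I'll fit the board pose to them (lip midlines at y=±92 and x=-90).

Run:
```python
from vis import *
from scipy.optimize import least_squares
f=lambda p,s,o:(np.array(p)+.5)/s-.5+np.array(o)
S={"top":{"L":[(77,234),(95,453)],"R":[(487,198),(507,415)],"B":[(192,537),(425,516)]},
   "side":{"L":[(262,407),(540,407)],"R":[(290,50),(531,49)],"B":[(650,320),(638,121)]}}
sc={"top":(6.5,(190,152)),"side":(7,(200,180))}
def W(n,k): return np.array([back(n,f(p,*sc[n]),.0325)[:2] for p in S[n][k]])
def res(v,use):
    a=v[2]; Rm=np.array([[np.cos(a),np.sin(a)],[-np.sin(a),np.cos(a)]]); r=[]
    for n in use:
        g=lambda k:(W(n,k)-v[:2])@Rm.T*1000
        r+=list(g("L")[:,1]-92)+list(g("R")[:,1]+92)+list(g("B")[:,0]+90)
    return r
for use in(["top"],["side"],["top","side"]):
    s=least_squares(res,[.56,-.01,.05],args=(use,),x_scale=[.1,.1,.1]); print(use,np.round(s.x[:2],4),round(np.degrees(s.x[2]),2),np.round(s.fun,1))
    a=s.x[2]; Rm=np.array([[np.cos(a),np.sin(a)],[-np.sin(a),np.cos(a)]])
    for n in use: print(n,{k:np.round((W(n,k)-s.x[:2])@Rm.T*1000,1).tolist() for k in "LRB"})
    print("bar",[np.round(Rm@(back("top",f(p,*sc["top"]),.032)[:2]-s.x[:2])*1000,1) for p in((103,168),(455,142))])
v=s.x
# reach check
import math
from scipy.spatial.transform import Rotation as Ro
def q(yaw_close,tilt,axis):  # tool z down, tool y along yaw_close; tilted about world axis
    z=np.array([0,0,-1.]);y=np.array([math.cos(yaw_close),math.sin(yaw_close),0]);x=np.cross(y,z)
    r=Ro.from_rotvec(tilt*axis)*Ro.from_matrix(np.c_[x,y,z]); return np.roll(r.as_quat(),1)
a=v[2]; ex=np.array([math.cos(a),math.sin(a),0]);ey=np.array([-math.sin(a),math.cos(a),0])
o=np.array([*v[:2],.018])
for nm,b,ya in(("C",(.054,-.006),a),("D",(.006,.054),a+math.pi/2)):
  for t in(0,20,30,40):
    for flip in(0,math.pi):
      p=o+ex*b[0]+ey*b[1]+[0,0,.05]; j=ik(p,q(ya+flip,math.radians(t),ey)); print(nm,t,flip>0,None if j is None else np.round(j,2))
```

```text
['top'] [0.5586 0.0015] 6.05 [-0.2 -0.4  0.2  0.3  0.1 -0.1]
top {'L': [[49.0, 91.8], [-49.1, 91.6]], 'R': [[48.6, -91.8], [-48.8, -91.7]], 'B': [[-89.9, 51.9], [-90.1, -51.4]]}
bar [array([77.6, 77.9]), array([ 75.1, -79.8])]
['side'] [5.567e-01 2.000e-04] 5.79 [ 0.3  0.3 -0.3 -0.4  0.  -0. ]
side {'L': [[49.1, 92.3], [-49.3, 92.3]], 'R': [[49.6, -92.3], [-48.4, -92.4]], 'B': [[-90.0, 52.0], [-90.0, -50.8]]}
bar [array([79.3, 79.4]), array([ 77.5, -78.4])]
['top', 'side'] [0.5577 0.0009] 5.93 [ 0.5  0.1  0.9  0.8  0.9  1.1 -0.3 -0.1 -0.9 -0.8 -0.9 -1.1]
top {'L': [[49.8, 92.5], [-48.3, 92.1]], 'R': [[49.8, -91.1], [-47.6, -91.2]], 'B': [[-89.1, 52.3], [-88.9, -51.1]]}
side {'L': [[48.3, 91.7], [-50.1, 91.9]], 'R': [[48.3, -92.9], [-49.7, -92.8]], 'B': [[-90.9, 51.7], [-91.1, -51.1]]}
bar [array([78.4, 78.6]), array([ 76.3, -79.1])]
C 0 False [-0.21  0.17 -0.12  1.27  0.    1.25]
C 0 True [-0.21  0.17 -0.12  1.27  0.   -1.89]
C 20 False [-0.17  0.65  0.42  1.68 -0.09  1.32]
C 20 True [-0.17  0.65  0.42  1.68 -0.09 -1.83]
C 30 False [-0.15  0.92  0.76  1.91 -0.13  1.35]
C 30 True [-0.15  0.92  0.76  1.91 -0.13 -1.79]
C 40 False None
C 40 True None
D 0 False [-0.13  0.02 -0.29  1.26  0.   -0.24]
D 0 True [-0.13  0.02 -0.29  1.26  0.    2.9 ]
D 20 False [-0.1   0.49  0.2   1.63 -0.07 -0.19]
D 20 True [-0.1   0.49  0.2   1.63 -0.07  2.95]
D 30 False [-0.08  0.73  0.47  1.83 -0.09 -0.16]
D 30 True [-0.08  0.73  0.47  1.83 -0.09  2.98]
D 40 False [-0.07  1.01  0.8   2.05 -0.11 -0.14]
D 40 True [-0.07  1.01  0.8   2.05 -0.11  3.01]
```

The screws fit to within 0.5 mm per view, giving board origin ≈ (0.558, 0.001) and yaw 5.9°. I'll write the motion helpers and start with the laid carton: grip it and slide it against both lips, which also calibrates the board by touch.

```bash
cat > mot.py <<'E'
import numpy as np, math, json, os
from cell import *
from scipy.spatial.transform import Rotation as Ro
BRD=dict(x=.5577,y=.0009,a=math.radians(5.93))
if os.path.exists("brd.json"): BRD.update(json.load(open("brd.json")))
a=BRD["a"]; RB=Ro.from_euler("z",a).as_matrix(); O=np.array([BRD["x"],BRD["y"],.018])
def w(p): return O+RB@np.array(p,float)          # board xy, z above slab -> world
def b(p): return RB.T@(np.array(p)-O)
def toolrot(yaw_len,tilt=0.,flip=0,lean=0.):
    """carton with length at world yaw; closing line = carton's width. tilt: about board +y, lean: of the tool about its closing line"""
    c=yaw_len+math.pi/2+flip*math.pi; y=np.array([math.cos(c),math.sin(c),0]); z=np.array([0,0,-1.])
    return Ro.from_rotvec(tilt*RB[:,1])*Ro.from_matrix(np.c_[np.cross(y,z),y,z])
def quat(r): return np.roll(r.as_quat(),1)
def tcp(cb,yaw_len,d,s,tilt=0.):
    """TCP for carton whose bottom centre is at world cb, tilted about board y"""
    l=np.array([math.cos(yaw_len),math.sin(yaw_len),0])
    return np.array(cb)+Ro.from_rotvec(tilt*RB[:,1]).apply(l*d+[0,0,s])
def edge_pose(xe,he,y,th,half,yaw_len,d,s):
    """bar-side bottom edge at board x=xe, height he above slab; half = half extent along board x"""
    c=w([xe-half*math.cos(th),y,he+half*math.sin(th)]); return tcp(c,yaw_len,d,s,th)
def rep(t=""):
    s=sense(); print(t,"t=%.1f"%s["clock"],"board",np.round(b(s["tool_pos"])*1000,1),"F",np.round(RB.T@s["wrist_force"],1),"op %.4f"%s["opening"],"gf %.0f"%s["grip_force"]); return s
E
python3 - <<'E'
from mot import *
y=a+math.pi/2; p=w([-.0476,.0228,.018])
from itertools import count
f=min((0,1),key=lambda f:abs(ik(p,quat(toolrot(y,0,f)))[5]-sense()["joint_pos"][5]))
Q=quat(toolrot(y,0,f)); movep(p+[0,0,.07],Q); move_linear(p,feed=.1); rep("down")
grip(.05); rep("grip")
h=move_linear(w([-.064,.0228,.018]),feed=.03,until_force=7); s=rep(f"x {h}")
px=b(s["tool_pos"])
h=move_linear(w([px[0]+.0005,.0228,.018]),feed=.03); 
h=move_linear(w([px[0]+.0005,.042,.018]),feed=.03,until_force=7); s=rep(f"y {h}")
E
```

```text
down t=4.5 board [-47.2  22.7  18.6] F [-0.7 -0.2  0.1] op 0.0854 gf 0
grip t=4.9 board [-47.   22.6  18.9] F [-1.3 -0.1  5.4] op 0.0550 gf 66
x True t=5.3 board [-54.4  22.5  19.1] F [2.8 0.2 0.3] op 0.0551 gf 70
y True t=5.8 board [-54.1  22.8  19. ] F [-0.2 -0.8  4.1] op 0.0548 gf 70
```

Run:
```python
from mot import *
dwell(.1)
px=rep("before")["tool_pos"]; px=b(px)
h=move_linear(w([px[0]+.0003,.042,.0195]),feed=.03,until_force=11); s=rep(f"y {h}")
px=b(s["tool_pos"])
if h and px[1]<.025: h=move_linear(w([px[0],.042,.0195]),feed=.03,until_force=15); s=rep(f"y {h}")
```

```text
before t=5.9 board [-54.1  22.8  19. ] F [-0.9 -0.1  5.5] op 0.0549 gf 70
y True t=6.3 board [-53.8  30.   19.2] F [-0.7 -4.1  2.4] op 0.0548 gf 70
```

Contact came at x=-54.4 and y=30.0, against expected values of -54 and 30, so the board frame is good to under 1 mm. Next I'll release it and place the (332,266) carton at (-28,-54).

```bash
cat >> mot.py <<'E'
def plan(c,phi,place_p,place_r,d,s):
    """pick options: returns pick tcp, pick yaw, flip with least joint travel; place_r(flip)->rotation"""
    best=None; j0=sense()["joint_pos"]
    for ph in(phi,phi+math.pi):
        for f in(0,1):
            pt=tcp([c[0],c[1],0],ph,d,s); j1=ik(pt,quat(toolrot(ph,0,f))); j2=ik(place_p,quat(place_r(f)))
            if j1 is None or j2 is None: continue
            k=abs(j1-j0).max()+abs(j2-j1).max()+(10 if max(abs(j1[5]),abs(j2[5]))>2.95 else 0)
            if best is None or k<best[0]: best=(k,pt,ph,f,np.round(j1,2),np.round(j2,2))
    return best
def pick(pt,ph,f,lift=.13):
    Q=quat(toolrot(ph,0,f)); movep(pt+[0,0,.06],Q); move_linear(pt,feed=.15); grip(.05); rep("picked"); move_linear(pt+[0,0,lift],feed=.25)
def up(h=.08):
    s=sense(); move_linear(s["tool_pos"]+[0,0,h],feed=.2)
E
python3 - <<'E'
from mot import *
move_linear(w([-.0538,.0293,.0195]),feed=.03); grip(.085); up(); rep("rel")
d,s=.023,.018; c=[.3790,-.2776]; phi=math.radians(-96.9)
R=lambda f:toolrot(a,0,f)
over=tcp(w([-.0255,-.054,.06]),a,d,s)
k,pt,ph,f,j1,j2=plan(c,phi,over,R,d,s); print(k,j1,j2,math.degrees(ph),f)
pick(pt,ph,f); movep(over,quat(R(f))); rep("over")
h=move_linear(tcp(w([-.0255,-.054,-.002]),a,d,s),feed=.06,until_force=10); rep(f"down {h}")
E
```

```text
rel t=7.5 board [-53.7  29.3  99.5] F [-0.6 -0.2  0.5] op 0.0849 gf 0
1.9114791411635041 [-0.95 -0.19 -0.58  1.18  0.    0.74] [-0.33  0.01 -0.24  1.31  0.   -0.43] -96.9 0
picked t=9.7 board [-211.  -281.9    1.4] F [-0.   0.7  6.5] op 0.0550 gf 65
over t=11.6 board [ -3.2 -54.4  77.2] F [ 0.8 -0.7 -1.6] op 0.0547 gf 64
down True t=12.5 board [ -3.2 -53.7  19.5] F [-0.8  0.1  5.1] op 0.0554 gf 65
```

Run:
```python
from mot import *
p=b(sense()["tool_pos"]); z=.0195
h=move_linear(w([p[0]-.010,-.054,z]),feed=.03,until_force=9); s=rep(f"x {h}")
p=b(s["tool_pos"])
if h and p[0]>-.0042: h=move_linear(w([p[0]-.010,-.054,z]),feed=.03,until_force=12); s=rep(f"x {h}"); p=b(s["tool_pos"])
move_linear(w([p[0]+.0004,-.054,z]),feed=.03); rep()
grip(.085); up(.1)
# look
import vis,cv2
from cell import *
goto_joints([.8,*sense()["joint_pos"][1:]])
im=vis.avg("top",3); cv2.imwrite("pics/top1.png",cv2.resize(im[140:250,180:290],None,fx=5,fy=5,interpolation=2)); rep()
for k in("carton_1",):
    for dd in silhouettes(k,"top"):
        t=vis.tape(im,"top",dd["region"],.068)
        if t: print(np.round(dd["location"]),round(dd["confidence"],2),np.round(b([*t[0],0])*1000,1),np.round(t[0],4),round(math.degrees(t[1]-a),1))
```

```text
x True t=12.8 board [ -6.5 -54.1  19.7] F [ 3.5 -0.1 -0.4] op 0.0549 gf 65
 t=13.0 board [ -6.5 -54.   19.5] F [-3.  -1.1  5. ] op 0.0552 gf 65
 t=16.4 board [-220.2  504.9  118.2] F [-0.3  0.3  0.3] op 0.0853 gf 0
[337. 190.] 0.76 [   2.7 -294.1  -18. ] [ 0.5907 -0.2914] 106.2
[392. 161.] 0.74 [  80.5 -462.8  -18. ] [ 0.6856 -0.4512] -125.4
[138. 188.] 0.7 [ 60.4 279.  -18. ] [0.589  0.2846] -83.6
```

View pics/top1.png

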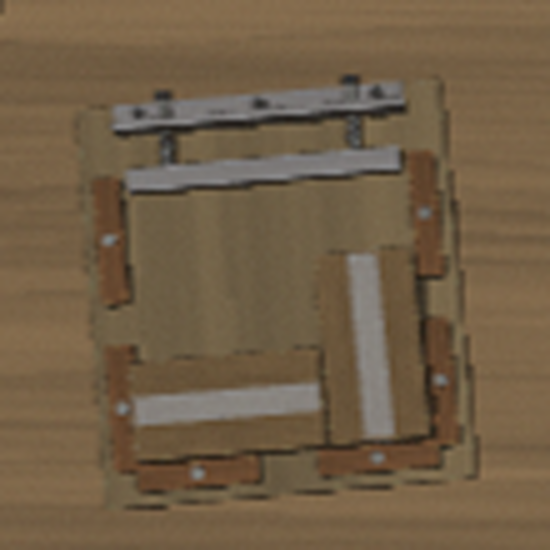

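Both cartons are home, at crop (228,403) and (371,345) with ends and sides touching. Next is the (337,192) carton at (28,54), inserted bar-side end first. It goes in before the last one so that the bar is already back and leaves room for that carton.

Run:
```python
from mot import *
d,s=-.022,.019; c=[.593,-.2952]; phi=math.radians(112.2); H=.054; Y=.0548
rr=lambda th:(lambda f:toolrot(a,th,f))
T=math.radians(30)
over=edge_pose(.0705,.08,Y,T,H,a,d,s)
r=plan(c,phi,over,rr(T),d,s); print(r); k,pt,ph,f,j1,j2=r
pick(pt,ph,f,.14); movep(over,quat(rr(T)(f))); rep("over")
h=move_linear(edge_pose(.0705,.016,Y,T,H,a,d,s),feed=.12,until_force=20); rep(f"at bar {h}")
import vis,cv2
im=vis.avg("side",2); cv2.imwrite("pics/side2.png",cv2.resize(im[150:290,170:340],None,fx=4,fy=4,interpolation=2))
```

```text
(np.float64(2.2224988482518544), array([ 0.5846875 , -0.27483085,  0.019     ]), 5.099852074327431, 0, array([-0.64,  0.31, -0.06,  1.2 ,  0.  ,  0.54]), array([-0.08,  0.73,  0.63,  1.98, -0.09, -0.16]))
picked t=20.2 board [  -0.8 -277.8    2.8] F [-0.6  0.3  6.1] op 0.0551 gf 65
over t=22.2 board [ 14.3  53.6 134.3] F [-0.7 -1.3 -1.8] op 0.0550 gf 64
at bar False t=22.9 board [14.3 54.5 71.2] F [-0.   0.3 -1.6] op 0.0548 gf 64
```

View pics/side2.png

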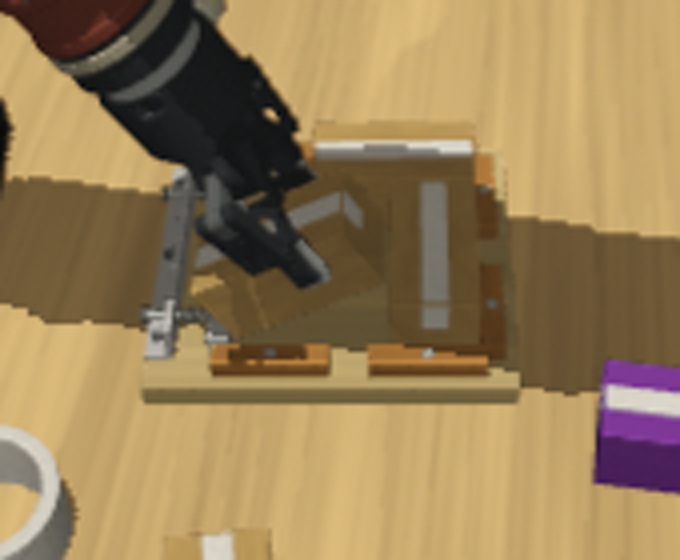

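The carton hangs tilted, with its low end at crop (225,315) just inside the bar and its other end above the laid carton. I'll lower it and roll it down.

```bash
cat >> mot.py <<'E'
def roll(xs,Y,H,yl,d,s,f,ths,feed=.06,he=.001,lim=32):
    for th in ths:
        t=math.radians(th); xe=xs+2*H*math.cos(t)
        h=move_linear(edge_pose(xe,he,Y,t,H,yl,d,s),quat(toolrot(yl,t,f)),feed=feed,until_force=lim); S=rep(f"th {th} {h}")
        if h: return False
    return True
E
python3 - <<'E'
from mot import *
d,s=-.022,.0205; H=.054; Y=.0548
h=move_linear(edge_pose(.0705,.001,Y,math.radians(30),H,a,d,s),feed=.05,until_force=25); rep(f"edge {h}")
if not h and roll(-.023,Y,H,a,d,s,0,(22,15,8,3)): print("ok")
E
```

```text
edge False t=23.4 board [14.3 54.9 56.4] F [-4.2 -0.7 -1.3] op 0.0553 gf 64
th 22 False t=23.8 board [12.9 55.1 48.9] F [-6.9  0.9  1.3] op 0.0549 gf 64
th 15 False t=24.1 board [11.  55.  40.3] F [-7.9 -0.2 -0.2] op 0.0553 gf 64
th 8 False t=24.4 board [ 9.4 55.1 31.6] F [-8.6 -0.4  1. ] op 0.0549 gf 64
th 3 False t=24.7 board [ 8.2 55.1 25. ] F [-6.9  0.2 -1.2] op 0.0552 gf 64
ok
```

Run:
```python
from mot import *
d,s=-.022,.0205; H=.054; Y=.0548
h=move_linear(edge_pose(.085,-.001,Y,0,H,a,d,s),quat(toolrot(a,0,0)),feed=.05,until_force=15); rep(f"level {h}")
h=move_linear(edge_pose(.0825,-.001,Y,0,H,a,d,s),quat(toolrot(a,0,0)),feed=.03); rep("back")
grip(.085); up(.1); rep("rel")
# pick last carton (left) for C, along board y
goto_joints([.9,*sense()["joint_pos"][1:]])
import vis,cv2
im=vis.avg("top",3); cv2.imwrite("pics/top3.png",cv2.resize(im[140:250,180:290],None,fx=5,fy=5,interpolation=2))
vis.avg("side",1)
M=min(silhouettes("carton_1","top"),key=lambda q:np.linalg.norm(q["location"]-np.array([137,188])))["region"]
t=vis.tape(im,"top",M,.05); print("left",t); rep()
```

```text
level True t=24.9 board [ 8.  54.8 20.3] F [-2.5 -0.5  5.7] op 0.0550 gf 66
back t=25.2 board [ 6.5 54.8 20.3] F [-4.4  0.1  7.5] op 0.0551 gf 66
rel t=26.2 board [  6.2  54.8 118.3] F [ 0.2  0.3 -0.8] op 0.0851 gf 0
left (array([0.59093371, 0.28941132]), np.float64(-1.3546232431098448), np.float64(0.1047997217302541))
 t=28.5 board [-263.7  543.6  121.8] F [ 7.6 25.8  7.1] op 0.0850 gf 0
```

View pics/top3.png

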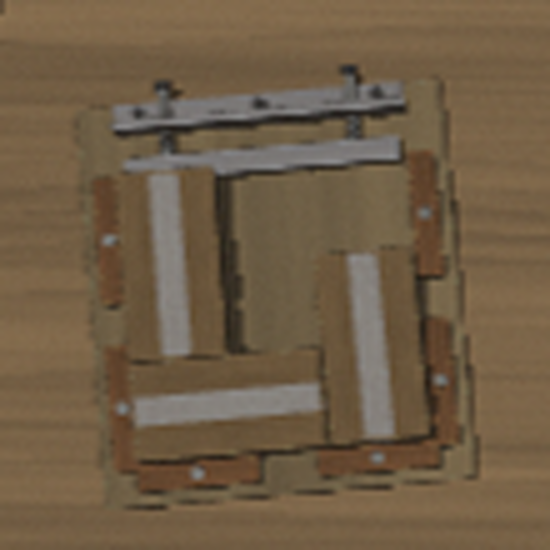

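Run:
```python
from mot import *
dwell(.05); s=rep(); print(s["joint_velocities"].round(3),s["tool_pos"])
import vis,cv2
im=vis.avg("side",2); cv2.imwrite("pics/side3.png",im)
for k in("cube_carton","tape_roll","bead_jar","screwdriver"):
    for d in silhouettes(k,"side")[:1]: print(k,d["location"],d["confidence"])
```

```text
t=28.5 board [-263.7  543.6  121.8] F [ 7.3 25.9  7.4] op 0.0848 gf 0
[ 0.001  0.001  0.    -0.001 -0.008 -0.003] [0.23920925 0.51431174 0.13978012]
cube_carton [330.2, 334.5] 0.66
tape_roll [167.2, 285.0] 0.96
bead_jar [211.6, 140.9] 0.76
screwdriver [309.9, 127.8] 0.7
```

View pics/side3.png

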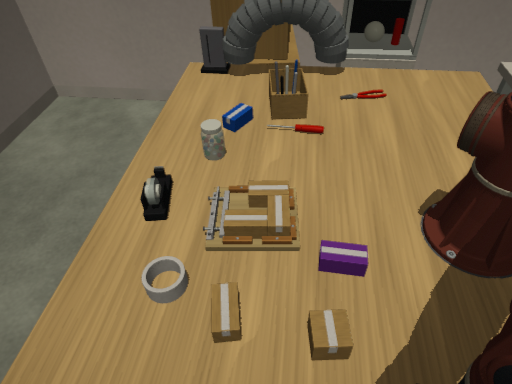

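Run:
```python
from mot import *
j=sense()["joint_pos"]; print(j.round(3))
goto_joints([j[0]-.03,*j[1:]]); s=rep(); print(RB@(RB.T@s["wrist_force"]),s["moment"],s["joint_pos"].round(3))
```

```text
[ 0.902 -0.011 -0.187  1.382  0.005 -0.235]
 t=29.1 board [-249.9  534.8  121.5] F [-1.3  0.1  0.5] op 0.0854 gf 0
[-1.32099224 -0.05645563  0.4952862 ] [-0.0253851   0.02890222 -0.02386992] [ 0.873 -0.011 -0.187  1.382  0.005 -0.235]
```

The contact was at the far end of that swing, outside the work area. It cleared on backing off, and all the listed objects are where they were. The three laid cartons are in place. Now the last one, (135,189): long edge first at (54,-28), feeling for the neighbour's side.

Run:
```python
from mot import *
d,s=.022,.025; c=[.590,.289]; phi=math.radians(-77.7); H=.028; Y=-.0305; yl=a+math.pi/2
T=math.radians(30); rr=lambda f:toolrot(yl,T,f)
over=edge_pose(.077,.075,Y,T,H,yl,d,s)
r=plan(c,phi,over,rr,d,s); print(r); k,pt,ph,f,j1,j2=r
pick(pt,ph,f,.13); movep(over,quat(rr(f))); rep("over")
s=.0262
h=move_linear(edge_pose(.077,.028,Y,T,H,yl,d,s),feed=.1,until_force=12); rep(f"he28 {h}"); print("flip",f)
if not h:
    dwell(.15)
    h=move_linear(edge_pose(.077,.028,Y+.009,T,H,yl,d,s),feed=.02,until_force=6); rep(f"y touch {h}")
```

```text
(np.float64(2.1997338790203225), array([0.58531333, 0.310495  , 0.025     ]), 1.785471824790199, 0, array([ 0.29,  0.35,  0.01,  1.22,  0.  , -1.49]), array([-0.15,  0.98,  0.95,  2.05, -0.13, -1.79]))
picked t=31.5 board [ 60.6 305.4   8.8] F [-0.5  0.1  6.6] op 0.0548 gf 66
over t=33.3 board [ 65.4  -7.3 110.5] F [ 0.2  0.3 -1.8] op 0.0548 gf 65
he28 False t=33.9 board [65.9 -8.2 65.3] F [ 0.7 -0.9 -1.4] op 0.0547 gf 65
flip 0
y touch True t=34.4 board [65.9 -3.8 64.6] F [ 0.3 -2.  -0.3] op 0.0548 gf 65
```

Run:
```python
from mot import *
d,s=.022,.0264; H=.028; Y=-.0271; yl=a+math.pi/2; T=math.radians(30)
move_linear(edge_pose(.077,.028,Y,T,H,yl,d,s),feed=.05)
h=move_linear(edge_pose(.077,.001,Y,T,H,yl,d,s),feed=.05,until_force=18); rep(f"edge {h}")
if not h and roll(.0285,Y,H,yl,d,s,0,(24,18,12,6,2),lim=25): print("ok")
```

```text
edge False t=35.4 board [64.2 -5.  37.7] F [-7.2  0.4  3.2] op 0.0547 gf 65
th 24 False t=35.8 board [62.6 -4.9 36.9] F [-7.6 -0.   6.5] op 0.0551 gf 65
th 18 False t=36.1 board [61.  -4.9 34.7] F [-7.  -0.5  4.2] op 0.0545 gf 65
th 12 False t=36.5 board [59.  -4.9 32.2] F [-7.5 -0.9  3.4] op 0.0548 gf 65
th 6 False t=36.8 board [56.6 -4.9 29.6] F [-7.4 -0.6  3.8] op 0.0549 gf 66
th 2 False t=37.0 board [55.  -4.9 27.8] F [-8.3  0.4  4.2] op 0.0547 gf 66
ok
```

Run:
```python
from mot import *
import vis,cv2
d,s=.022,.0264; H=.028; Y=-.0271; yl=a+math.pi/2; Q=quat(toolrot(yl,0,0))
h=move_linear(edge_pose(.0845,-.001,Y,0,H,yl,d,s),Q,feed=.05,until_force=15); rep(f"level {h}")
move_linear(edge_pose(.0822,-.001,Y,0,H,yl,d,s),Q,feed=.03); rep("back")
grip(.085); up(.1); goto_joints([.75,*sense()["joint_pos"][1:]]); rep("away")
it=vis.avg("top",3); is_=vis.avg("side",3)
hs=np.hstack([cv2.resize(it[145:245,180:290],(440,400),interpolation=2),cv2.resize(is_[170:260,195:285],(360,360),interpolation=2)[:, :360] if 0 else cv2.resize(is_[175:255,200:272],(360,400),interpolation=2)])
cv2.imwrite("pics/final.png",hs)
for n,im in(("top",it),("side",is_)):
    hsv=cv2.cvtColor(im,cv2.COLOR_BGR2HSV)
    for e,(x,y) in dict(B=(-28,-54),C=(54,-28),D=(28,54),A=(-54,28)).items():
        L=(108,56) if e in"BD" else (56,108)
        P=[vis.proj(n,w([(x+i*L[0]/2)/1000,(y+j*L[1]/2)/1000,.05]))[0] for i,j in((-1,-1),(1,-1),(1,1),(-1,1))]
        m=np.zeros(im.shape[:2],np.uint8); cv2.fillConvexPoly(m,np.round(P).astype(np.int32),1)
        t=vis.tape(im,n,m>0,.068)
        if t: print(n,e,np.round(b([*t[0],0])[:2]*1000,1),round((math.degrees(t[1]-a)+45)%90-45,1),round(t[2],3))
```

```text
level False t=37.3 board [54.1 -4.9 26.8] F [-18.4   2.   22.4] op 0.0547 gf 68
back t=37.5 board [53.9 -4.9 26.8] F [-7.4  1.5 15.5] op 0.0549 gf 67
away t=40.6 board [-155.   519.6  123.8] F [ 0.2 -0.   0.6] op 0.0854 gf 0
top B [-27.9 -53.4] -0.0 0.105
top C [ 54.9 -27.6] -0.3 0.105
top D [33.3 55.1] -3.5 0.108
top A [-53.1  30.5] -0.4 0.109
side B [-29.2 -55.5] -0.3 0.103
side C [ 53.5 -25.3] 0.2 0.102
side D [38.2 54.9] 0.2 0.111
side A [-54.6  29.6] -0.3 0.104
```

View pics/final.png

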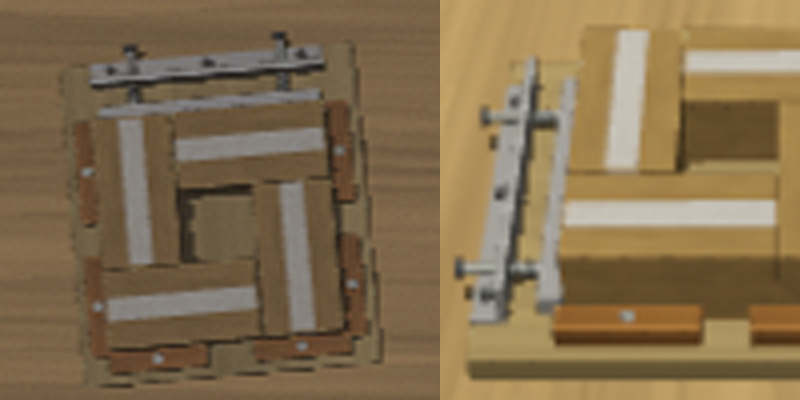

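The final picture shows the complete pinwheel around a square middle: top-left (135,190), top-right (250,150), right (297,260), bottom (180,305), with the bar pushed back. The bar's bright metal got into the fourth carton's tape reading, so I'll re-measure that one with a trimmed mask before handing in.

Run:
```python
from mot import *
import vis,cv2
for n in("top","side"):
    im=vis.avg(n,2)
    for e,(x,y) in dict(D=(28,54),B=(-28,-54)).items():
        P=[vis.proj(n,w([(x+i)/1000,(y+j)/1000,.05]))[0] for i,j in((-66,-14),(40,-14),(40,14),(-66,14))]
        m=np.zeros(im.shape[:2],np.uint8); cv2.fillConvexPoly(m,np.round(P).astype(np.int32),1)
        hsv=cv2.cvtColor(im,cv2.COLOR_BGR2HSV); k=np.argwhere((m>0)&(hsv[...,1]<70)&(hsv[...,2]>100))[:,::-1]
        q=np.array([b(vis.back(n,p,.068))[:2] for p in k])*1000-[x,y]; q=q[abs(q[:,1])<8]
        print(n,e,"-x end rel",np.percentile(q[:,0],[1,3]).round(1),"y",q[:,1].mean().round(1),"slope deg",np.degrees(np.polyfit(q[:,0],q[:,1],1)[0]).round(1))
s=rep()
```

```text
top D -x end rel [-49.5 -47.2] y 0.7 slope deg -0.1
top B -x end rel [-62.2 -51.1] y 0.0 slope deg -0.4
side D -x end rel [-51.9 -49.4] y 0.8 slope deg -0.1
side B -x end rel [-52.1 -49.6] y -1.5 slope deg -0.4
 t=41.1 board [-155.7  520.2  123.9] F [ 0.3 -0.5 -0.1] op 0.0851 gf 0
```

```bash
python3 -c "
from cell import *
print(hand_in())"
```

```text
the job is handed in; nothing more can be done
None
```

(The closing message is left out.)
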